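# Clamp the grater in the one-hand prep vise

### The arm

A 6-joint arm with a two-finger parallel gripper is mounted at the origin on a cart in front of the work surface, level with it; the furniture and walls round the work are solid. World frame = base frame: x ahead of the robot, y to its left, z up, the work surface at z = 0. Lengths are in mm, angles in rad, forces in N, time in s.
With the tool pointing down it reaches from about 225 to 875 mm from the base axis. Payload 3.4 kg.
Tool frame: the origin (TCP) lies at the very end of the fingers, on their centre line; the grasp point (between the pads) lies 19 mm behind it (robot.grip_point_offset is the z of the grasp point in the tool frame, in mm); z points along the fingers, y is the line along which they close (so a half turn about z gives the same grasp; the last joint's range is limited). The gripper opens to 85 mm and grips with 20 to 120 N. Pads are 22 mm wide; open, the fingers measure 114 mm over their backs; the gripper's body (76 mm by 85 mm) begins 54 mm behind the grasp point. The pads swing forward as they close: fully open they stand 13 mm farther back than shut.
Start: joints at [-1.272, 0.276, 1.505, -0, 1.361, -0.121], TCP at [234.36, -525.108, 231.328] pointing down, gripper open.
Joint ranges: [-2.89, 2.89], [-0.75, 2.08], [0.22, 2.7], [-1.18, 4.32], [0.11, 2.71], [-2.7, 2.7]. Speed limits (rad/s): [2.57, 2.57, 3.14, 3.14, 3.14, 3.14].

### API

Orientations are given as [roll, pitch, yaw] about the fixed x, y, z axes, in that order (R = Rz(yaw) Ry(pitch) Rx(roll)).
In Python, from bench import robot gives the robot as it stands.
- The arm moves only by the tool inch_along, called after "Emit:" as name(argument=value, ...) on one line, values as JSON. Schema: {"type":"object","properties":{"motion":{"type":"string"},"aperture":{"type":"number"},"clamp_n":{"type":"number"},"only":{"type":"string"},"quiet":{"type":"boolean"},"lines":{"type":"string"}},"required":["motion"],"additionalProperties":false}. motion is a string of 1 to 12 rows, one to a line, with the numbers parted by spaces; each row has 6 numbers: dx, dy, dz in units of 50 mm, then a rotation vector rx, ry, rz in units of 0.1 rad; each row shifts and turns the commanded pose from where the row before left it, along the tool's axes as they then stand; what a row does not reach is not made up. A row lasts 1/8 s, in which the tool goes at most 62.5 mm and 0.188 rad, less where a joint would pass 70% of its speed; a pose out of reach is approached as far as the arm can. aperture is the opening from 0.0 (shut) to 1.0 (fully open), set as the call begins (left out keeps the last). The fingers move at their own pace and stop on an object; clamp_n is the grip in N (left out, the last holds). Time passes only in rows, so rows that do not move let the fingers close. The tool returns the time, the measured TCP pose, the force, the opening and the grip force at its end. only (a regular expression) keeps the lines of the reply that match it, lines (a string "A,B") keeps lines A to B, and quiet returns only ok. Input that does not fit is refused with a message, and nothing moves.
- robot.state(): the state, without advancing time (a new reading comes with each control period).
- robot.read_camera(name): name is "scene" or "top"; returns the picture (420x560x3 uint8, blue, green, red); there is no depth.
- robot.get_calibration(name): a dict with "fovy" (degrees; the focal length in pixels is half the picture's height over the tangent of half this angle, whatever the lens; pixels are square), "cx", "cy" (the principal point, pixels), "R" (3x3) and "t" (3): a world point X has camera coordinates R X + t. Camera axes: x right, y down, z forward; pixel columns grow to the right and rows downward; lengths in mm; the calibration is good to about 2 mm. A picture is of the moment at which its call begins. get_calibration takes no time and is no camera call.
- robot.close_job(): hands the job in; it is judged then, once.
The state is a dict: "time_s": time; "joints": joint angles; "qvel": joint speeds; "tau": joint torques, N m; "position": TCP position; "eef_rot": TCP orientation; "force": force on the tool from outside, world axes, zero at the start; "ft_torque": the same for the moment, N m; "gripper_width": opening from 0.0 (shut) to 1.0 (fully open); "grasp_force": force on a finger pad.
Only numpy, scipy, OpenCV 4.12 (cv2) and the standard library are available. Lean on these libraries where they do the work, as an engineer would, in place of code of your own. Each camera call takes 0.05 s, during which the arm holds its last target. There are 200 camera calls.

### The job

Lift the small box grater up and off its hook, stand it upright on the wooden bed between the two jaws of the one-hand clamp and let go of it. Then pump the clamp's pair of upright black handles between your fingers (squeeze, let them spring back, squeeze again) until the ratchet has brought the moving jaw against the grater and its sprung plate is pushed in about half way, so that the grater is firmly held against the fixed jaw but not crushed: the plate must never be driven in to its stop. Finish while still holding the two handles squeezed, and leave the lemon, jam jar, salt shaker and mug where they are.

Things in the scene. Friction and masses are not known exactly. Their poses are not given: they have to be found in the camera images.
- grater: Small box grater, steel with black plastic foot, cap and handle, loose, about 0.28 kg. Body 46 (x) x 60 (y) mm, 103 high; total height 155. Origin: centre of the underside; z up. At the start it hangs on the hook, turned as the stand.
- grater_grip (a point): Point on the grater 130 mm above its underside, middle of its arched handle; axes as the grater's. The arch stands on the body (z 103 to 155): two legs 8 thick with outer faces at y = -25 and +25 mm, 22 deep in x, and a top bar 9 thick. The opening under the bar is 34 wide, 43 high; the hook runs through it along x. Grip from above across the legs (50 mm along y).
- hook_stand: Fixed steel stand: round foot 90 mm across, post 12 mm thick, 223 high with its ball. Origin under the post; yaw random to 0.3 rad. At z = 200 mm a hook of 8 mm bar points along its -x (toward the robot): level out to 66 mm from the post, then rising 12 mm in its last 12 mm. To free the grater raise it 14 to 30 mm, then draw it 50 mm or more along the stand's -x.
- hook (a point): Top of the hook where the grater's bar rests: 48 mm along the stand's -x from the post, height 204 mm. Axes as the stand's.
- clamp: Fixed one-hand clamp on a wooden board 100 (x) x 300 (y) x 12 mm, long axis y, yaw random to 0.25 rad. Origin: underside of the board at the bed between the jaws. Fixed jaw at -y, rubber face at y = -45 mm, 70 wide, top z = 78. Toward +y: moving jaw, rod, grey housing (y 112 to 218, top z = 79) with the handles; the rod sticks out behind to y = 260.
- bed (a point): Point of the bed on top of the board (z = 12 mm), at clamp x = y = 0; axes as the clamp's. The grater (60 mm along y) stands here with its y along the clamp's y; against the fixed jaw its centre is at y = -15 mm. The moving plate, 60 wide, z 22 to 72, has its rubber face at y = +50 mm - rod + pad.
- handles (a point): Midway between the two handles, at clamp y = +165, z = 145 mm; axes as the clamp's. Each handle is an upright black bar 26 (x) x 12 (y) mm, top at z = 165; over their outer faces (along y) they measure 66 mm at rest and 42 fully squeezed; they move equally towards this point.
- grip_front: The handle nearer the jaws (outer face at clamp y = 132 mm at rest). Its origin is the clamp's origin at rest; slides to +y by up to 12 mm.
- grip_rear: The handle farther from the jaws (outer face at clamp y = 198 mm at rest). Its origin is the clamp's origin at rest; slides to -y by up to 12 mm.
- squeeze (a joint): How far the two handles are squeezed together: 0 at rest to 0.024 m, taken from the 66 mm over their outer faces. Springs return them (2 N at rest, 4.4 N at the end).
- rod (a joint): Advance of the ratchet rod with the moving jaw toward the fixed jaw, 0 to 0.062 m; starts at 0 to 0.012. Squeezing drives it 1:1 after up to 4 mm of lost motion (tooth pitch 4 mm); when the handles spring back it is held by the ratchet, to within 4 mm. It cannot be reopened.
- pad (a joint): How far the sprung plate is pushed back into the moving jaw: 0 free, 0.021 m at its stop. The spring gives about 2 N at first touch plus 0.7 N per mm; half way, 10 mm, is about 9 N. The squeeze needed on each handle is about this plus 4 to 9 N.
- lemon_0: Bystander, a lemon; origin at the centre of its underside; leave it alone.
- jam_jar: Bystander, a jam jar; origin at the centre of its underside; leave it alone.
- salt_shaker: Bystander, a salt shaker; origin at the centre of its underside; leave it alone.
- mug_b: Bystander, a mug; origin at the centre of its underside; leave it alone.

How it is judged (in metres and radians):
On the way, in this order (a step that is already met when the one before it is completed fails the run):
1. the grater is off the hook, clear of the stand (horizontal distance between grater and hook above 0.06 m and contact force between grater and hook_stand below 0.1 N and height (world z) of grater above 0.03 m), for 0.1 s.
2. the grater stands released on the bed between the jaws, the moving jaw not yet pressing (z of grater in the frame of clamp between 0.008 and 0.018 m and x of grater in the frame of clamp between -0.018 and 0.018 m and angle between grater's own z axis and vertical below 0.1 rad and angle between the y axis of grater and the y axis of clamp, either way round below 0.2 rad and y of grater in the frame of clamp between -0.018 and 0.022 m and contact force between grater and the fingers below 0.1 N and linear speed of grater below 0.02 m/s and value of joint pad below 0.002 m), for 0.2 s.
3. the handles are squeezed between the fingers (value of joint squeeze above 0.006 m and contact force between the fingers and grip_rear above 1 N and contact force between the fingers and grip_front above 1 N), for 0.1 s.
4. the handles have sprung back, the ratchet holding the jaw forward (value of joint squeeze below 0.004 m and value of joint rod above 0.01 m), for 0.05 s.
5. the jaw's plate is pressed against the grater (value of joint pad above 0.004 m), for 0.1 s.
At the end, for the whole second after the job is handed in: Grater upright (0.1 rad) on the bed, within 18 mm of its middle sideways and 0.2 rad of square, pressed on the fixed jaw by the plate pushed in 5 to 15.5 mm of 21; both handles held in the fingers (over 2 N each), squeezed over 3 mm; robot not touching the grater (z of grater in the frame of clamp between 0.008 and 0.018 m and x of grater in the frame of clamp between -0.018 and 0.018 m and angle between grater's own z axis and vertical below 0.1 rad and angle between the y axis of grater and the y axis of clamp, either way round below 0.2 rad and y of grater in the frame of clamp between -0.022 and -0.01 m and value of joint pad between 0.005 and 0.0155 m and contact force between the fingers and grip_rear above 2 N and contact force between the fingers and grip_front above 2 N and value of joint squeeze above 0.003 m and contact force between each of the arm, the fingers and grater below 0.1 N and contact force between grater and clamp above 4 N and linear speed of grater below 0.02 m/s); the arm keeps its last pose, push and grip.
It fails at once if the sprung plate is driven to its stop (over 19.5 mm): the grater is crushed (value of joint pad above 0.0195 m).
It fails at once if the lemon is disturbed (moved over 30 mm) (distance of lemon_0 from where it was at the start of the episode above 0.03 m).
It fails at once if the jam jar is disturbed (moved over 30 mm) (distance of jam_jar from where it was at the start of the episode above 0.03 m).
It fails at once if the salt shaker is disturbed (moved over 30 mm) (distance of salt_shaker from where it was at the start of the episode above 0.03 m).
It fails at once if the mug is disturbed (moved over 30 mm) (distance of mug_b from where it was at the start of the episode above 0.03 m).
It also fails if it takes over 58 s, if anything falls off the work surface, if the arm or the gripper's body presses on something with over 40 N, if the wrist force passes 120 N, or if a joint passes its speed limit or range.

## Working session

There is one attempt and no reset: what is moved stays moved. The work goes in short steps, Python scripts to look and compute and a tool call to move; the robot and the scene stay as the last step left them, time stands still between calls to the robot, and variables do not carry over. Pictures are saved under pics/ and viewed, at most 10 in all, crops included, and the job is handed in when it is done.

```bash
ls; mkdir -p pics; python3 - <<'E'
from bench import robot
import cv2,numpy as np
for n in("scene","top"):
    cv2.imwrite(f"pics/{n}0.png",robot.read_camera(n))
    c=robot.get_calibration(n);print(n,c)
print(robot.state())
E
```

```text
bench.py
pics
scene {'fovy': 44.81189062744459, 'cx': 280.1638130257222, 'cy': 205.0318082253277, 'R': array([[-0.52644758, -0.85017849,  0.00703427],
       [-0.59815949,  0.36448737, -0.71369054],
       [ 0.60420044, -0.37992827, -0.70042583]]), 't': array([ 200.82191111,  484.58654966, 1482.93790378])}
top {'fovy': 53.49397483807224, 'cx': 277.6561944352849, 'cy': 205.46437514241535, 'R': array([[ 1.97346613e-02, -9.99805200e-01, -3.24595866e-04],
       [-9.82573981e-01, -1.93345251e-02, -1.84863595e-01],
       [ 1.84821307e-01,  3.96715988e-03, -9.82764135e-01]]), 't': array([-125.28842061,  591.60455249, 1377.24754814])}
{'time_s': 0.1, 'joints': array([-1.27200020e+00,  2.76497567e-01,  1.50602394e+00, -1.07922430e-05,
        1.36070330e+00, -1.20982304e-01]), 'qvel': array([-0.00030642, -0.00203213, -0.00347353,  0.00048912,  0.00055611,
       -0.0014941 ]), 'tau': array([ 1.49683154e-03, -4.17701411e+01, -2.46403491e+01, -2.81657867e-04,
        5.84423091e-03, -1.19546314e-05]), 'position': array([ 234.20325221, -524.61181506,  230.53877369]), 'eef_rot': array([-3.13997116e+00, -1.86506235e-04,  4.19780536e-01]), 'force': array([1.13877728, 0.29342354, 0.13082983]), 'ft_torque': array([-0.00829582, -0.00131308, -0.00539773]), 'grasp_force': 0.0, 'gripper_width': 0.9953276368113113}
```

View pics/scene0.png

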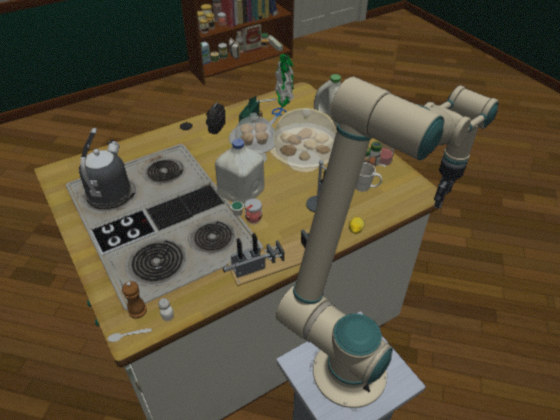

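View pics/top0.png

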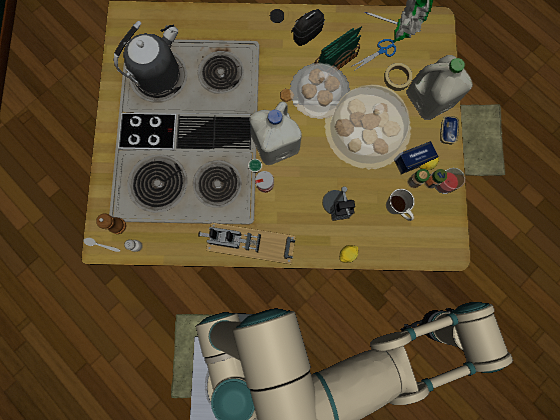

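The scene view has the grater near (320,195), hidden by the arm, and the clamp at (260,258). The top view has the stand at (343,203) and the clamp at (250,243). I'll swing the arm to the right to clear the view, then look closer.

Units first: shifts go in units of 50 mm and turns go in units of 0.1 rad. So -55 mm is -1.1, -14 mm is -0.28.

Emit:
inch_along(motion="-1.1 -0.28 0 0 0 0\n-1.1 -0.28 0 0 0 0\n-1.1 -0.28 0 0 0 0\n-1.1 -0.28 0 0 0 0\n-1.1 -0.28 0 0 0 0\n0 0 0 0 0 0", aperture=1)

```text
time_s: 0.85
position: [-49.3, -573.6, 230.6]
eef_rot: [-3.14, 0.001, 0.414]
force: [0.7, 1.1, -0.1]
gripper_width: 1.001
grasp_force: 0.0
```

```bash
python3 - <<'E'
from bench import robot
import cv2,numpy as np
s=robot.read_camera("scene");t=robot.read_camera("top")
cv2.imwrite("pics/s1f.png",s);cv2.imwrite("pics/t1f.png",t)
cv2.imwrite("pics/s1.png",cv2.resize(s[140:290,200:400],None,fx=4,fy=4,interpolation=cv2.INTER_CUBIC))
cv2.imwrite("pics/t1.png",cv2.resize(t[170:270,190:370],None,fx=4.4,fy=4.4,interpolation=cv2.INTER_CUBIC))
E
```

```text
(no output)
```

View pics/s1.png

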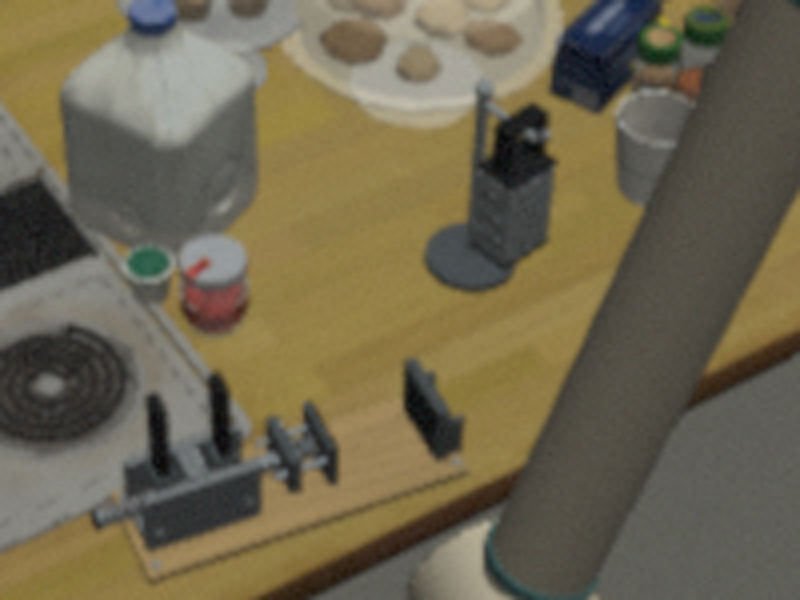

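View pics/t1.png

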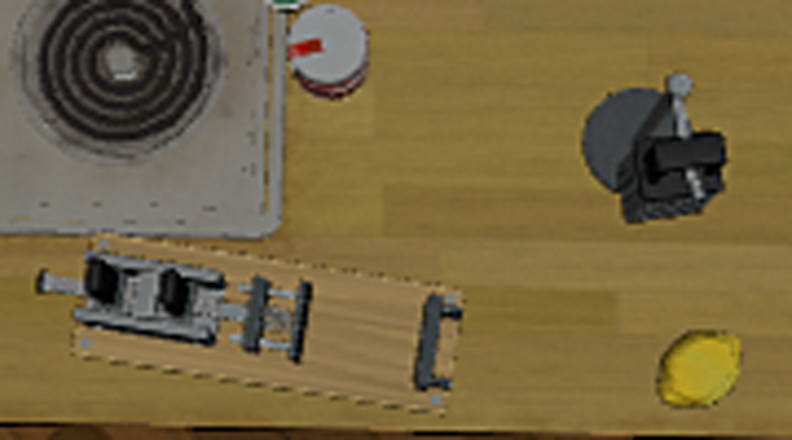

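The scene crop shows the ball at (484,90), hook tip at (540,135) and foot centre at (471,256). The handle tops are at (217,378) and (155,398), with board corners at (465,470) and (155,578). The top crop shows the ball at (678,84), hook tip at (700,193), foot centre at (639,143) and all four board corners. Next I'll fit the poses and overlay wireframes.

```bash
cat > h.py <<'E'
from bench import robot
import cv2,numpy as np
from scipy.optimize import least_squares
C={n:robot.get_calibration(n) for n in("scene","top")}
def proj(n,P):
    c=C[n];f=210/np.tan(np.radians(c['fovy']/2));q=np.atleast_2d(P)@np.array(c['R']).T+c['t']
    return q[:,:2]/q[:,2:]*f+[c['cx'],c['cy']]
CR={'scene':(200,140,4),'top':(190,170,4.4)}
def crop(n,P):
    x,y,k=CR[n];return (proj(n,P)-[x,y]+.5)*k-.5
def T(p,L):
    x,y,a=p[:3];L=np.atleast_2d(np.array(L,float));c,s=np.cos(a),np.sin(a)
    return np.c_[x+c*L[:,0]-s*L[:,1],y+s*L[:,0]+c*L[:,1],L[:,2]]
def tri(a,b,img=None):
    g=lambda X:np.r_[crop('scene',X)[0]-a,crop('top',X)[0]-b]
    r=least_squares(g,[400,0,50]);return r.x,r.fun
def box(x0,x1,y0,y1,z0,z1):
    v=[[x,y,z] for x in(x0,x1) for y in(y0,y1) for z in(z0,z1)]
    return [(v[i],v[j]) for i in range(8) for j in range(i+1,8) if sum(a!=b for a,b in zip(v[i],v[j]))==1]
def draw(im,n,p,segs,col):
    for s in segs:
        q=crop(n,T(p,s)).round().astype(int);cv2.line(im,tuple(map(int,q[0])),tuple(map(int,q[1])),col,1)
E
cat > fit.py <<'E'
from h import *
obs=[('top',(98,238),(50,'b',12)),('top',(465,290),(50,'a',12)),('top',(443,412),(-50,'a',12)),('top',(72,355),(-50,'b',12)),
('scene',(465,470),(-50,'a',12)),('scene',(155,578),(-50,'b',12)),
('scene',(217,378),(0,138,165)),('scene',(155,398),(0,192,165)),('top',(170,287),(0,138,165)),('top',(95,275),(0,192,165))]
def res(p):
    r=[]
    for n,uv,L in obs:
        L=[p[3] if v=='a' else p[3]+300 if v=='b' else v for v in L]
        r+=list(crop(n,T(p,L))[0]-uv)
    return np.array(r)
r=least_squares(res,[300,50,.1,-80],loss='soft_l1',f_scale=3);cl=r.x;print('clamp',cl.round(3));print(res(cl).reshape(-1,2).round(1).tolist())
so=[('top',(678,84),(0,0,216)),('scene',(484,90),(0,0,216)),('top',(700,193),(-78,0,216)),('scene',(542,136),(-78,0,216)),('top',(639,143),(0,0,2)),('scene',(471,256),(0,0,2))]
rs=lambda p:np.concatenate([crop(n,T(p,L))[0]-uv for n,uv,L in so])
st=least_squares(rs,[430,-150,0],loss='soft_l1',f_scale=3).x;print('stand',st.round(3));print(rs(st).reshape(-1,2).round(1).tolist())
print('tri ball',tri((484,90),(678,84)),'hook tip',tri((542,136),(700,193)),'hnd f',tri((217,378),(170,287)),'r',tri((155,398),(95,275)))
np.save('cl.npy',cl);np.save('st.npy',st)
g=T(st,[-48,0,0])[0];gp=[g[0],g[1],st[2]]
out=[]
for n,f in(('scene','pics/s1.png'),('top','pics/t1.png')):
    im=cv2.imread(f)
    draw(im,n,cl,box(-50,50,cl[3],cl[3]+300,0,12)+box(-13,13,132,144,80,165)+box(-13,13,186,198,80,165)+box(-35,35,-57,-45,12,78),(255,255,0))
    draw(im,n,gp,box(-23,23,-30,30,58,161),(0,255,0));draw(im,n,gp,box(-11,11,-25,25,161,213),(0,0,255));draw(im,n,st,[((0,0,0),(0,0,223)),((0,0,200),(-66,0,200)),((-66,0,200),(-78,0,212))],(255,0,255))
    out.append(im)
cv2.imwrite('pics/ovs.png',out[0]);cv2.imwrite('pics/ovt.png',out[1])
E
python3 fit.py
```

```text
clamp [457.954 -97.294 -18.987 -74.235]
[[-3.5, -7.6], [0.6, -1.1], [3.7, 2.2], [-1.1, -0.7], [6.9, -4.3], [-6.1, -0.7], [2.6, 2.8], [1.7, 2.9], [-1.1, -0.1], [-0.8, 0.1]]
stand [ 716.71  -399.034  326.441]
[[116.5, -131.2], [12.8, -87.5], [65.4, -137.8], [-17.5, -83.2], [98.7, -113.4], [11.7, -84.1]]
tri ball (array([ 620.43331162, -316.47059992,  213.28499528]), array([-0.56788646, -0.06409865,  0.34035612,  0.28499924])) hook tip (array([ 545.67446305, -330.48400825,  207.47227373]), array([ 2.86657004,  0.23646324, -1.73633458, -1.44474443])) hnd f (array([477.40165668,  39.4303894 , 167.30165602]), array([ 2.17942756,  0.45325813, -1.49295101, -1.27457229])) r (array([484.62780066,  92.71590585, 167.53232295]), array([ 1.52625091,  0.35377655, -1.05919411, -0.90855948]))
```

```bash
sed -i 's/\[300,50,.1,-80\]/[450,-90,-.1,-80]/;s/\[430,-150,0\]/[620,-316,.15]/' fit.py; python3 fit.py; python3 -c "
import cv2,numpy as np
a=cv2.imread('pics/ovs.png');b=cv2.imread('pics/ovt.png')
A=cv2.resize(a[60:300,400:600],None,fx=2,fy=2);A=np.pad(A,((0,0),(0,0),(0,0)))
B=cv2.resize(b[50:240,560:760],None,fx=2,fy=2)
top=np.zeros((480,800,3),np.uint8);top[:,:400]=A;top[:380,400:]=B
cv2.imwrite('pics/ov1.png',top)
c=np.zeros((600,800,3),np.uint8);c[:240,:400]=a[350:590,90:490];c[250:600]=cv2.resize(b[230:420,20:480],(800,350));cv2.imwrite('pics/ov2.png',c)"
```

```text
clamp [ 4.57954e+02 -9.72940e+01 -1.37000e-01 -7.42350e+01]
[[-3.5, -7.6], [0.6, -1.1], [3.7, 2.2], [-1.1, -0.7], [6.9, -4.3], [-6.1, -0.7], [2.6, 2.8], [1.7, 2.9], [-1.1, -0.1], [-0.8, 0.1]]
stand [ 6.20074e+02 -3.16674e+02  1.49000e-01]
[[1.2, -0.1], [0.0, -2.3], [-2.9, 0.3], [3.5, -4.5], [-0.9, 0.1], [-0.8, 2.4]]
tri ball (array([ 620.43331162, -316.47059992,  213.28499528]), array([-0.56788646, -0.06409865,  0.34035612,  0.28499924])) hook tip (array([ 545.67446305, -330.48400825,  207.47227373]), array([ 2.86657004,  0.23646324, -1.73633458, -1.44474443])) hnd f (array([477.40165668,  39.4303894 , 167.30165602]), array([ 2.17942756,  0.45325813, -1.49295101, -1.27457229])) r (array([484.62780066,  92.71590585, 167.53232295]), array([ 1.52625091,  0.35377655, -1.05919411, -0.90855948]))
```

View pics/ov1.png

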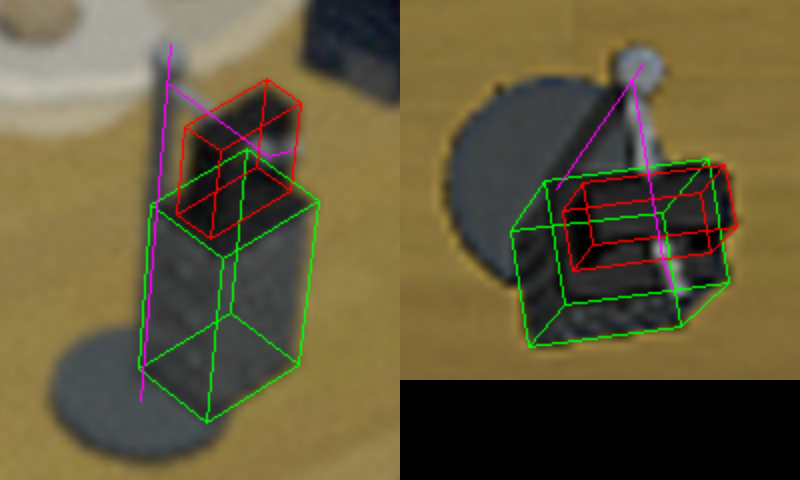

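View pics/ov2.png

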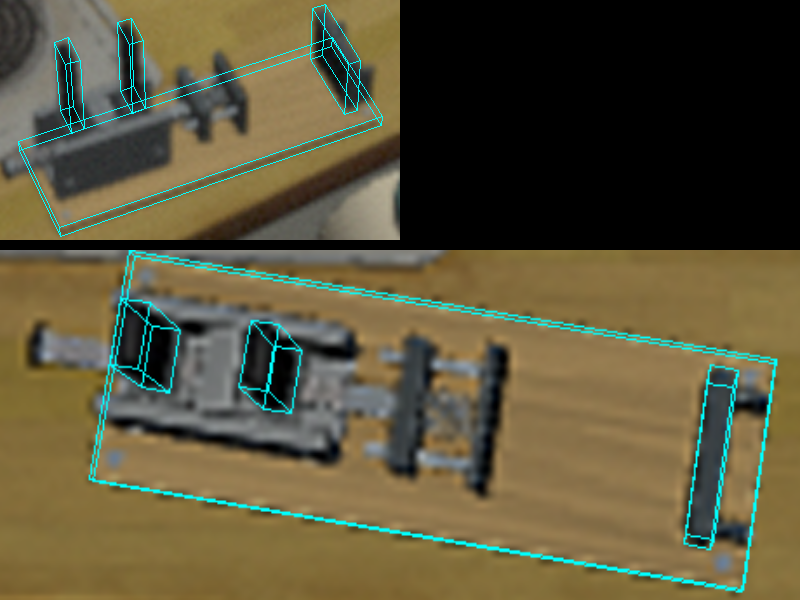

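The overlays match the top view within about 1 px. The scene view is offset by about 1.5 px, which is within calibration error. Moving on to the approach above the grater.

To row units: 55 mm is 1.1, -12.6 mm is -0.252, 0.13 rad is 1.3.

```bash
cat >> h.py <<'E'
def to(x,y,z,yaw):
    s=robot.state();p=s['position'];from scipy.spatial.transform import Rotation as Ro
    R=Ro.from_euler('xyz',s['eef_rot']);G=Ro.from_euler('xyz',[np.pi,0,yaw])
    print('t',s['time_s'],'rot',(R.inv()*G).as_rotvec().round(4),'shift in goal axes',(G.inv().apply(np.array([x,y,z])-p)).round(1),'in own axes',(R.inv().apply(np.array([x,y,z])-p)).round(1),'F',s['force'].round(1),'g',round(s['gripper_width'],3),round(s['grasp_force'],1),'j6',s['joints'][5].round(2))
E
```

Emit:
inch_along(motion="0 0 -0.6 0 0 1.3\n0 0 -0.6 0 0 1.3\n1.1 -0.252 0 0 0 0\n1.1 -0.252 0 0 0 0\n1.1 -0.252 0 0 0 0\n1.1 -0.252 0 0 0 0\n1.1 -0.252 0 0 0 0\n1.1 -0.252 0 0 0 0\n1.1 -0.252 0 0 0 0\n1.1 -0.252 0 0 0 0\n1.1 -0.252 0 0 0 0", aperture=1)

```text
time_s: 2.33
position: [428.0, -379.6, 291.4]
eef_rot: [-3.141, -0.0, 0.163]
force: [-0.1, -2.2, 0.1]
gripper_width: 1.003
grasp_force: 0.0
```

```bash
python3 -c "
from h import *
to(572.8,-324.1,240,.155)"
```

```text
t 2.325 rot [-0.0003 -0.0004  0.0077] shift in goal axes [151.6 -32.5  51.4] in own axes [151.8 -31.3  51.4] F [-0.1 -2.2  0.1] g 1.003 0.0 j6 0.56
```

To row units: 50 mm is 1, 25 mm is 0.5, 0.005 rad is 0.05.

Emit:
inch_along(motion="1 -0.21 0 0 0 0.05\n1 -0.21 0 0 0 0\n1 -0.21 0 0 0 0\n0 0 0.5 0 0 0\n0 0 0 0 0 0\n0 0 0 0 0 0", aperture=1)

```text
time_s: 3.08
position: [568.8, -327.3, 267.0]
eef_rot: [3.141, -0.0, 0.156]
force: [-0.1, -0.6, 0.2]
gripper_width: 0.993
grasp_force: 0.0
```

```bash
python3 -c "
from h import *
to(572.8,-324.1,171,.155)
for n in C: cv2.imwrite(f'pics/{n}2.png',robot.read_camera(n))
s=cv2.imread('pics/scene2.png');t=cv2.imread('pics/top2.png')
o=np.zeros((480,800,3),np.uint8);o[:,:400]=cv2.resize(s[140:236,290:370],(400,480),interpolation=2);o[:,400:]=cv2.resize(t[150:246,300:380],(400,480),interpolation=2)
cv2.imwrite('pics/a2.png',o)"
```

```text
t 3.075 rot [ 0.0002 -0.0003  0.0007] shift in goal axes [ 4.5 -2.5 96. ] in own axes [ 4.4 -2.5 96. ] F [-0.1 -0.6  0.2] g 0.993 0.0 j6 0.79
```

View pics/a2.png

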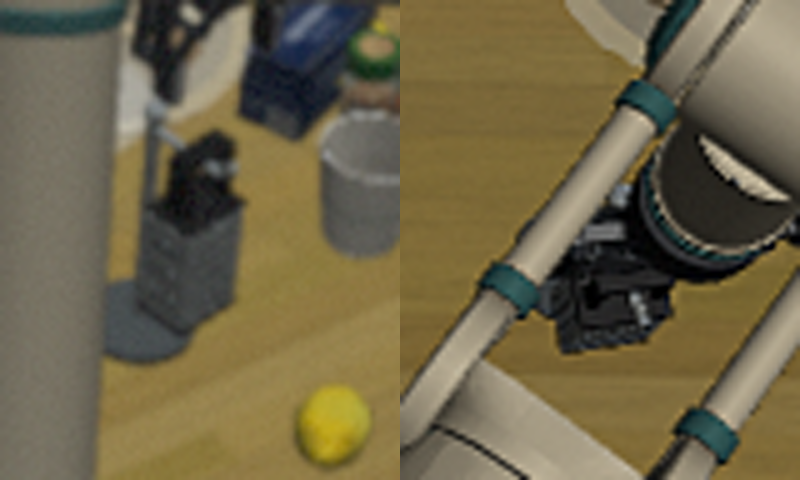

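The left panel shows the fingers straddling directly above the handle arch (fingertips near (170,95) and (255,20), arch at (205,160)). The mug and lemon are clear, so I'm descending.

Emit:
inch_along(motion="0.088 -0.05 0.4 0 0 0\n0 0 0.5 0 0 0\n0 0 0.5 0 0 0\n0 0 0.3 0 0 0\n0 0 0.22 0 0 0\n0 0 0 0 0 0\n0 0 0 0 0 0", aperture=1)

```text
time_s: 4.05
position: [573.1, -325.3, 171.3]
eef_rot: [3.14, -0.001, 0.155]
force: [-0.3, -0.7, -0.3]
gripper_width: 1.003
grasp_force: 0.0
```

```bash
python3 -c "
from h import *
to(572.8,-324.1,171,.155)"
```

```text
t 4.05 rot [ 0.0013 -0.0013 -0.0003] shift in goal axes [-0.1 -1.3  0.3] in own axes [-0.1 -1.3  0.3] F [-0.3 -0.7 -0.3] g 1.003 0.0 j6 0.79
```

Contact-free. Closing on the handle.

To row units: -1 mm is -0.02.

Emit:
inch_along(motion="0 -0.02 0 0 0 0\n0 0 0 0 0 0\n0 0 0 0 0 0\n0 0 0 0 0 0\n0 0 0 0 0 0\n0 0 0 0 0 0\n0 0 0 0 0 0\n0 0 0 0 0 0", aperture=0.3, clamp_n=40)

```text
time_s: 5.05
position: [572.8, -324.2, 171.1]
eef_rot: [3.14, -0.001, 0.155]
force: [-0.2, 0.3, 4.6]
gripper_width: 0.583
grasp_force: 42.5
```

```bash
python3 -c "
from h import *
to(572.8,-324.1,171,.155)"
```

```text
t 5.05 rot [ 0.0012 -0.0011 -0.0002] shift in goal axes [ 0.  -0.1  0.1] in own axes [ 0.  -0.1  0.1] F [-0.2  0.3  4.6] g 0.583 42.5 j6 0.8
```

Emit:
inch_along(motion="0 0 -0.12 0 0 0\n0 0 -0.16 0 0 0\n0 0 -0.16 0 0 0\n0 0 0 0 0 0\n0 0 0 0 0 0")

```text
time_s: 5.68
position: [572.3, -323.8, 192.1]
eef_rot: [-3.141, 0.0, 0.155]
force: [1.2, 0.4, -3.1]
gripper_width: 0.578
grasp_force: 42.1
```

```bash
python3 -c "
from h import *
to(572.8,-324.1,193,.155)"
```

```text
t 5.675 rot [-0.0003  0.0004 -0.0001] shift in goal axes [ 0.5  0.4 -0.9] in own axes [ 0.5  0.4 -0.9] F [ 1.2  0.4 -3.1] g 0.578 42.1 j6 0.8
```

To row units: -20 mm is -0.4, -15 mm is -0.3.

Emit:
inch_along(motion="-0.3 0 0 0 0 0\n-0.4 0 0 0 0 0\n-0.4 0 0 0 0 0\n-0.4 0 0 0 0 0\n0 0 -0.4 0 0 0\n0 0 -0.4 0 0 0\n0 0 0 0 0 0")

```text
time_s: 6.55
position: [498.2, -336.5, 234.3]
eef_rot: [3.138, -0.003, 0.154]
force: [0.0, -0.2, -3.5]
gripper_width: 0.581
grasp_force: 43.2
```

```bash
python3 -c "
from h import *
to(458,-97,225,-.137)"
```

```text
t 6.55 rot [ 0.0031 -0.0033  0.291 ] shift in goal axes [ -72.6 -231.8    9.3] in own axes [  -3.  -242.9    8.4] F [ 0.  -0.2 -3.5] g 0.581 43.2 j6 0.71
```

Emit:
inch_along(motion="0 0 0 0 0 1\n0 0 0 0 0 1\n0 0 0 0 0 0.91\n-0.24 -0.76 0 0 0 0\n-0.24 -0.76 0 0 0 0\n-0.24 -0.76 0 0 0 0\n-0.24 -0.76 0 0 0 0\n-0.24 -0.76 0 0 0 0\n-0.24 -0.76 0 0 0 0\n0 0 0 0 0 0\n0 0 0 0 0 0")

```text
time_s: 7.92
position: [457.6, -100.2, 231.9]
eef_rot: [3.141, 0.0, -0.136]
force: [-0.1, -0.3, -3.5]
gripper_width: 0.577
grasp_force: 44.6
```

```bash
python3 -c "
from h import *
to(457.4,-101.3,150,-.137)
for n in C: cv2.imwrite(f'pics/{n}3.png',robot.read_camera(n))
s=cv2.imread('pics/scene3.png');t=cv2.imread('pics/top3.png')
o=np.zeros((600,800,3),np.uint8);o[:,:400]=cv2.resize(s[150:300,215:315],(400,600),interpolation=2);o[:,400:]=cv2.resize(t[160:310,205:305],(400,600),interpolation=2)
cv2.imwrite('pics/a3.png',o)"
```

```text
t 7.925 rot [0.0008 0.     0.0013] shift in goal axes [-0.1  1.2 81.9] in own axes [-0.1  1.1 81.9] F [-0.1 -0.3 -3.5] g 0.577 44.6 j6 1.34
```

View pics/a3.png

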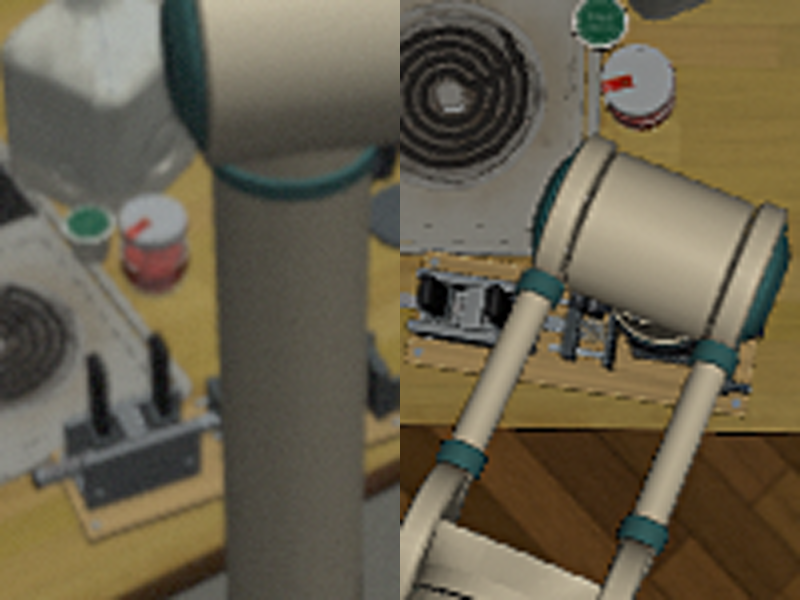

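The arm hides the grater in both views, though the jaws stay visible. I'll check the jaw gap numerically from the earlier top crop, where the moving plate's face edge runs (310,283) to (298,360) and the fixed jaw's runs (430,295) to (415,388).

```bash
python3 -c "
from h import *
cl=np.load('cl.npy')
for r in(4,8,12): print(r,crop('top',T(cl,[[30,50-r,72],[-30,50-r,72]])).round(0).tolist())
print(crop('top',T(cl,[[35,-45,78],[-35,-45,78]])).round().tolist())
to(457.4,-101.3,125,-.137)"
```

```text
4 [[309.0, 281.0], [296.0, 359.0]]
8 [[314.0, 282.0], [301.0, 360.0]]
12 [[319.0, 283.0], [306.0, 361.0]]
[[428.0, 292.0], [414.0, 384.0]]
t 8.025 rot [ 0.0006  0.0001 -0.0001] shift in goal axes [ -0.5   0.7 107. ] in own axes [ -0.5   0.6 107. ] F [-0.3 -0.1 -3.2] g 0.582 44.6 j6 1.34
```

Emit:
inch_along(motion="0 0.024 0.4 0 0 0\n0 0 0.5 0 0 0\n0 0 0.5 0 0 0\n0 0 0.3 0 0 0\n0 0 0.2 0 0 0\n0 0 0 0 0 0")

```text
time_s: 8.78
position: [457.5, -101.5, 136.7]
eef_rot: [-3.141, 0.001, -0.137]
force: [0.2, 0.2, -3.8]
gripper_width: 0.582
grasp_force: 44.5
```

To row units: 4 mm is 0.08, 2 mm is 0.04.

Emit:
inch_along(motion="0 0 0.08 0 0 0\n0 0 0.08 0 0 0\n0 0 0.04 0 0 0\n0 0 0 0 0 0\n0 0 0 0 0 0")

```text
time_s: 9.4
position: [457.9, -101.0, 127.5]
eef_rot: [3.141, -0.0, -0.136]
force: [-0.5, 0.5, -4.2]
gripper_width: 0.581
grasp_force: 44.6
```

Emit:
inch_along(motion="0 0 0.02 0 0 0\n0 0 0.02 0 0 0\n0 0 0 0 0 0\n0 0 0 0 0 0")

```text
time_s: 9.9
position: [457.8, -101.0, 125.3]
eef_rot: [3.142, -0.0, -0.136]
force: [0.1, -0.6, -3.8]
gripper_width: 0.575
grasp_force: 44.8
```

To row units: 1 mm is 0.02.

Emit:
inch_along(motion="0 0 0.02 0 0 0\n0 0 0 0 0 0\n0 0 0.02 0 0 0\n0 0 0 0 0 0")

```text
time_s: 10.4
position: [458.0, -101.1, 125.2]
eef_rot: [3.141, -0.001, -0.136]
force: [-4.2, 2.1, 12.8]
gripper_width: 0.576
grasp_force: 46.5
```

Emit:
inch_along(motion="0 0 0.02 0 0 0\n0 0 0 0 0 0\n0 0 0 0 0 0")

```text
time_s: 10.78
position: [458.0, -101.0, 125.2]
eef_rot: [3.141, -0.002, -0.136]
force: [-6.0, 2.4, 19.8]
gripper_width: 0.577
grasp_force: 47.3
```

Grounded at the expected height. I'll ease up 2 mm, release, and retreat straight up.

To row units: -2 mm is -0.04.

Emit:
inch_along(motion="0 0 -0.04 0 0 0\n0 0 0 0 0 0\n0 0 0 0 0 0")

```text
time_s: 11.15
position: [458.1, -101.1, 125.2]
eef_rot: [3.141, -0.001, -0.136]
force: [-2.0, 1.0, 8.8]
gripper_width: 0.581
grasp_force: 45.8
```

Emit:
inch_along(motion="0 0 0 0 0 0\n0 0 0 0 0 0\n0 0 0 0 0 0\n0 0 0 0 0 0\n0 0 0 0 0 0\n0 0 -0.3 0 0 0\n0 0 -0.5 0 0 0\n0 0 -0.8 0 0 0\n0 0 -0.8 0 0 0\n0 0 0 0 0 0", aperture=1)

```text
time_s: 12.4
position: [459.8, -101.8, 247.5]
eef_rot: [3.14, -0.007, -0.136]
force: [0.4, -0.7, -0.6]
gripper_width: 1.008
grasp_force: 0.0
```

```bash
python3 -c "
from h import *
c=np.load('cl.npy');q=T(c,[0,165,0])[0];print(q);to(q[0],q[1],145,-.137)"
```

```text
[480.55125713  66.15113219   0.        ]
t 12.4 rot [ 0.0018 -0.0073  0.0008] shift in goal axes [  -2.4 -169.2  102.5] in own axes [  -3.  -169.4  102.2] F [ 0.4 -0.7 -0.6] g 1.008 0.0 j6 1.34
```

To row units: -2 mm is -0.04, -43 mm is -0.86, -0.007 rad is -0.07.

Emit:
inch_along(motion="-0.04 -0.8 0 0 -0.07 0\n0 -0.86 0 0 0 0\n0 -0.86 0 0 0 0\n0 -0.86 0 0 0 0\n0 0 0.6 0 0 0\n0 0 0 0 0 0\n0 0 0 0 0 0", aperture=1)

```text
time_s: 13.28
position: [478.5, 66.4, 214.3]
eef_rot: [3.141, 0.007, -0.137]
force: [0.3, -0.7, -0.7]
gripper_width: 0.997
grasp_force: 0.0
```

```bash
python3 -c "
from h import *
to(480.5,66.1,122,-.137)
for n in C: cv2.imwrite(f'pics/{n}4.png',robot.read_camera(n))
s=cv2.imread('pics/scene4.png');t=cv2.imread('pics/top4.png')
o=np.zeros((600,800,3),np.uint8);o[:,:400]=cv2.resize(s[150:300,215:315],(400,600),interpolation=2);o[:,400:]=cv2.resize(t[160:310,205:305],(400,600),interpolation=2)
cv2.imwrite('pics/a4.png',o)"
```

```text
t 13.275 rot [0.0003 0.0075 0.0003] shift in goal axes [ 2.   0.  92.3] in own axes [ 2.7 -0.  92.3] F [ 0.3 -0.7 -0.7] g 0.997 0.0 j6 1.7
```

View pics/a4.png

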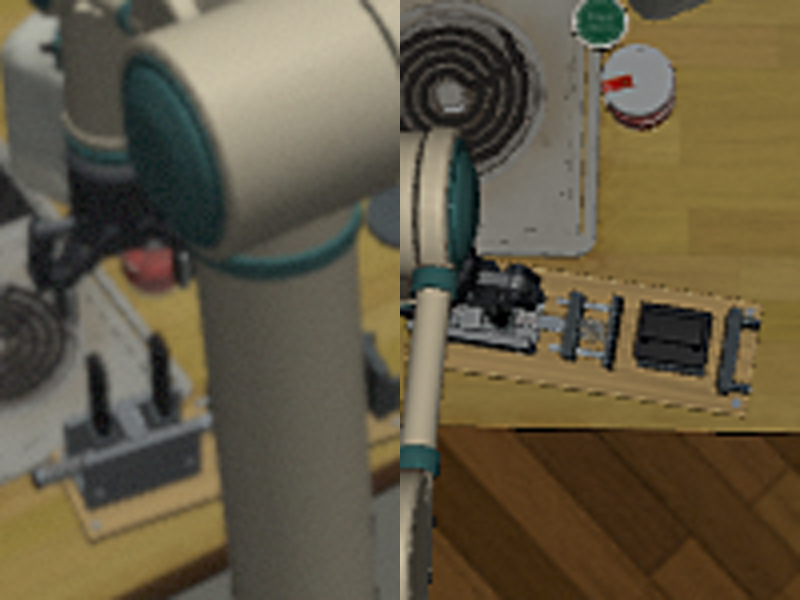

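The top panel shows the grater standing upright and square between the jaws (centre (673,337), plate face at x≈617, fixed jaw at x≈722), released. I'll descend over the handles.

To row units: 25 mm is 0.5, 20 mm is 0.4, 0.007 rad is 0.07.

Emit:
inch_along(motion="0.05 0 0.4 0 0.07 0\n0 0 0.5 0 0 0\n0 0 0.4 0 0 0\n0 0 0.3 0 0 0\n0 0 0.22 0 0 0\n0 0 0 0 0 0\n0 0 0 0 0 0", aperture=1)

```text
time_s: 14.25
position: [481.5, 66.4, 123.8]
eef_rot: [-3.142, -0.001, -0.136]
force: [0.3, 0.8, 0.3]
gripper_width: 1.005
grasp_force: 0.0
```

Emit:
inch_along(motion="0 0 0 0 0 0\n0 0 0 0 0 0\n0 0 0 0 0 0\n0 0 0 0 0 0", aperture=0.75, clamp_n=20)

```text
time_s: 14.75
position: [481.4, 66.7, 123.6]
eef_rot: [-3.141, -0.001, -0.136]
force: [0.7, 2.7, 1.1]
gripper_width: 0.752
grasp_force: 1.3
```

Emit:
inch_along(motion="0 0 0 0 0 0\n0 0 0 0 0 0\n0 0 0 0 0 0\n0 0 0 0 0 0", aperture=0.6, clamp_n=20)

```text
time_s: 15.25
position: [481.7, 66.7, 124.5]
eef_rot: [-3.141, -0.002, -0.136]
force: [-1.6, 2.0, 8.6]
gripper_width: 0.608
grasp_force: 6.4
```

```bash
python3 -c "
from h import *
to(480.5,66.1,122,-.137)
cv2.imwrite('pics/top5.png',robot.read_camera('top'))"
```

```text
t 15.25 rot [-0.0008 -0.0022  0.0006] shift in goal axes [-1.1  0.8  2.5] in own axes [-1.1  0.8  2.5] F [-1.6  2.   8.6] g 0.608 6.4 j6 1.7
```

```bash
cat >> h.py <<'E'
def rod():
    a=cv2.imread('pics/t1f.png');b=robot.read_camera('top');k=8
    up=lambda i:cv2.resize(cv2.cvtColor(i,6),None,fx=k,fy=k,interpolation=2)
    x0,y0,x1,y1=244,231,262,254
    t=up(a[y0:y1,x0:x1]);w=up(b[y0-5:y1+9,x0-3:x1+25])
    _,v,_,m=cv2.minMaxLoc(cv2.matchTemplate(w,t,5))
    print('jaw shift px',(m[0]/k-3,m[1]/k-5),'-> advance mm',round((m[0]/k-3)/(.284),1),'score',round(v,2))
E
```

Emit:
inch_along(motion="0 0.02 0 0 0 0\n0 0 0 0 0 0\n0 0 0 0 0 0\n0 0 0 0 0 0", aperture=0.5)

```text
time_s: 15.8
position: [481.9, 66.7, 125.1]
eef_rot: [-3.139, -0.003, -0.137]
force: [-1.2, 5.2, 12.0]
gripper_width: 0.502
grasp_force: 8.4
```

```bash
python3 -c "
from h import *
rod()"
```

```text
jaw shift px (5.75, 1.0) -> advance mm 20.2 score 0.73
```

Emit:
inch_along(motion="0 0 0 0 0 0\n0 0 0 0 0 0\n0 0 0 0 0 0\n0 0 0 0 0 0\n0 0 0 0 0 0", aperture=0.8)

```text
time_s: 16.48
position: [480.4, 65.6, 122.9]
eef_rot: [-3.141, 0.001, -0.136]
force: [0.2, 3.5, -2.7]
gripper_width: 0.8
grasp_force: 1.9
```

```bash
python3 -c "
from h import *
rod()"
```

```text
jaw shift px (5.0, 1.0) -> advance mm 17.6 score 0.73
```

To row units: -1.5 mm is -0.03.

Emit:
inch_along(motion="0 -0.03 0 0 0 0\n0 0 0 0 0 0\n0 0 0 0 0 0", aperture=0.88, clamp_n=20)

```text
time_s: 16.9
position: [481.1, 66.5, 123.4]
eef_rot: [3.141, -0.0, -0.136]
force: [-1.0, -0.2, -0.2]
gripper_width: 0.881
grasp_force: 0.0
```

```bash
python3 -c "
from h import *
rod()"
```

```text
jaw shift px (5.0, 1.0) -> advance mm 17.6 score 0.73
```

Emit:
inch_along(motion="0 0 0 0 0 0\n0 0 0 0 0 0\n0 0 0 0 0 0\n0 0 0 0 0 0", aperture=0.68, clamp_n=20)

```text
time_s: 17.45
position: [481.3, 66.8, 124.4]
eef_rot: [3.142, -0.001, -0.136]
force: [-0.9, -0.5, 7.0]
gripper_width: 0.679
grasp_force: 5.7
```

```bash
python3 -c "
from h import *
rod()"
```

```text
jaw shift px (7.125, 1.25) -> advance mm 25.1 score 0.72
```

Emit:
inch_along(motion="0 0 0 0 0 0\n0 0 0 0 0 0\n0 0 0 0 0 0", aperture=0.62, clamp_n=20)

```text
time_s: 17.88
position: [481.5, 66.8, 124.9]
eef_rot: [3.142, -0.002, -0.136]
force: [-1.9, -0.0, 10.1]
gripper_width: 0.621
grasp_force: 8.7
```

```bash
python3 -c "
from h import *
rod()"
```

```text
jaw shift px (8.625, 1.375) -> advance mm 30.4 score 0.68
```

Emit:
inch_along(motion="0 0 0 0 0 0\n0 0 0 0 0 0\n0 0 0 0 0 0", aperture=0.58, clamp_n=20)

```text
time_s: 18.3
position: [481.6, 66.8, 125.3]
eef_rot: [-3.142, -0.002, -0.136]
force: [-2.4, -1.0, 12.7]
gripper_width: 0.584
grasp_force: 9.9
```

```bash
python3 -c "
from h import *
rod()"
```

```text
jaw shift px (9.125, 1.5) -> advance mm 32.1 score 0.67
```

Emit:
inch_along(motion="0 0 0 0 0 0\n0 0 0 0 0 0\n0 0 0 0 0 0", aperture=0.54, clamp_n=20)

```text
time_s: 18.73
position: [481.7, 66.8, 125.8]
eef_rot: [-3.142, -0.003, -0.136]
force: [-4.0, -0.5, 15.7]
gripper_width: 0.54
grasp_force: 12.4
```

```bash
python3 -c "
from h import *
rod()
t=robot.read_camera('top');s=robot.read_camera('scene');cv2.imwrite('pics/t6f.png',t)
o=np.zeros((440,800,3),np.uint8);o[:]=cv2.resize(t[225:269,230:310],(800,440),interpolation=2)
cv2.imwrite('pics/a6.png',o)"
```

```text
jaw shift px (9.875, 1.625) -> advance mm 34.8 score 0.61
```

View pics/a6.png

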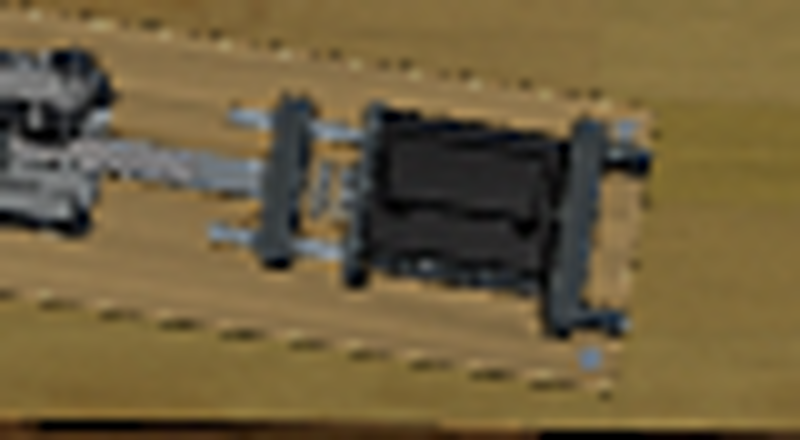

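The grater sits flush against the fixed jaw (plate at x≈367, carriage at x≈287) and the plate is partly pushed in. I'll measure carriage and plate shifts separately.

```bash
cat >> h.py <<'E'
def pad(f=None):
    a=cv2.imread('pics/t1f.png');b=cv2.imread(f) if f else robot.read_camera('top');k=8
    up=lambda i:cv2.resize(cv2.cvtColor(i,6),None,fx=k,fy=k,interpolation=2)
    for nm,(x0,x1,y0,y1) in {'carriage':(245,253,232,252),'plate':(255,260,232,254)}.items():
        t=up(a[y0:y1,x0:x1]);w=up(b[y0-2:y1+5,x0-3:x1+18])
        _,v,_,m=cv2.minMaxLoc(cv2.matchTemplate(w,t,5));print(nm,m[0]/k-3,m[1]/k-2,'mm',round((m[0]/k-3)/.284,1),round(v,2))
    # dark-column profile along the jaw's mid strip
E
python3 -c "
from h import *
pad('pics/top4.png');pad('pics/t6f.png')
cl=np.load('cl.npy')
# sight check of scale
p=crop('top',T(cl,[[0,50,72],[0,0,72]]));print((p[1]-p[0])/4.4/50)
for r in range(36,50,2): print(r,crop('top',T(cl,[[30,50-r,72]]))/4.4)"
```

```text
carriage 0.0 0.0 mm 0.0 1.0
plate 0.0 0.0 mm 0.0 0.99
carriage 10.25 1.75 mm 36.1 0.86
plate 8.625 1.5 mm 30.4 0.84
[0.29549371 0.04682746]
36 [[79.64922334 65.36663804]]
38 [[80.23825054 65.45960264]]
40 [[80.82732707 65.55257503]]
42 [[81.41645295 65.64555521]]
44 [[82.00562818 65.73854317]]
46 [[82.59485276 65.83153892]]
48 [[83.18412669 65.92454247]]
```

Emit:
inch_along(motion="0 0 0 0 0 0\n0 0 0 0 0 0\n0 0 0 0 0 0\n0 0 0 0 0 0", aperture=0.505, clamp_n=20)

```text
time_s: 19.38
position: [481.7, 66.8, 126.2]
eef_rot: [-3.141, -0.003, -0.136]
force: [-3.7, -0.6, 18.1]
gripper_width: 0.51
grasp_force: 16.8
```

```bash
python3 -c "
from h import *
pad();to(480.5,66.1,122,-.137)"
```

```text
carriage 11.0 2.0 mm 38.7 0.92
plate 8.625 1.5 mm 30.4 0.84
t 19.425 rot [-0.0001 -0.0029  0.0006] shift in goal axes [-1.   0.9  4.1] in own axes [-1.1  0.9  4.1] F [-4.1 -0.3 18.5] g 0.512 16.8 j6 1.7
```

The plate is in about 8–10 mm by both image and force, and both handles are held at about 17 N. Handing in.

```bash
python3 -c "
from bench import robot
print(robot.close_job())"
```

```text
the job is handed in; nothing more can be done
None
```

The job is handed in, with no verdict returned: the grater stands on the bed against the fixed jaw, the sprung plate is in about 8–10 mm (from image and grip force), both handles are still held squeezed, and no move went near the lemon, jam jar, salt shaker or mug.

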